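Lock a sieve section onto the sieve tower with a quarter turn

TASK

Stack the loose sieve section on the sieve tower: feel for the angle at which its two lugs drop through the collar's slots, press it down against the spring and start it clockwise (seen from above), so that the lugs catch under the collar's lips. The black carrying bar is only for lifting and starting: let go of it before half of the quarter turn is done, and drive the section home to its stop by pushing an ear round. Leave it locked and level, and leave the jar, the wash bottle and the brush where they are.

Things in the scene. Friction and masses are not known exactly. Their poses are not given: they have to be found in the camera images.
- carry_bar: black bar across the top of the loose steel sieve section, rigidly part of it, the place to grip it: 112 long, 12 wide, 16 high. Origin at its centre, on the section's axis, 98 above the section's underside; z up, y along the bar, x towards one ear. The section is open below it (mesh floor 69 below the bar's centre), 40 free on either side
- sieve_mid (a point): on the axis of the loose sieve section, 50 above its underside; axes as carry_bar. About 0.35 kg. Shell 104 in diameter from 23 to 72 above the underside. Below it a round nose 73 in diameter, tapered at its foot to 65. The section is the same after half a turn
- ear_a (a point): middle of the ear on the section's +x side; axes as carry_bar. Two like flat ears stand out at +x and -x, from 50 to 88 from the axis, 10 wide along y, 18 high, centres 58 above the underside
- lug_a (a point): middle of the lug on the section's +x side, right below the ear; axes as carry_bar. Two like lugs on the nose at +x and -x, 18 wide, reaching 44 from the axis, from 8 to 14 above the underside
- tower: fixed sieve tower: white foot 190 x 190 x 35, on it a steel cylinder 106 in diameter ending in the collar; origin in the middle of the foot's underside, z up. The collar sits firm and does not turn under the task's loads, but its angle on the tower differs each time
- collar_top (a point): centre of the collar's mouth, on the tower's axis, 105 above the bench; axes as tower. Two lips 6 thick overhang it, leaving a round opening 77 in diameter and two opposite slots 27 wide, reaching 46 from the axis. The slots lie towards the tower's +x and -x, but off by an unknown angle up to 0.35 rad either way: see or feel; lugs enter within about 0.08 rad of true
- spring_top (a point): centre of the sprung round plate inside the collar, 12 below the collar's top when free. The nose presses on it: 0.95 N per mm. Lugs lying on the lips put the section's underside 8 below the collar's top; through the slots it goes down to 23 below (10 N). From 20 below on the lugs clear the lips and can turn; let go, the spring lifts them against the lips and friction keeps the angle: pushing an ear on takes some 3 to 10 N
- lock_dog (a joint): small dark pointer on the collar. The section turns clockwise from above, 1.57 rad from slots to solid stop (counter-clockwise is blocked); over the second half a lug drives the pointer: 0 rad until half-way, then growing with the turn to 0.8 to 0.9 rad at the stop; a light spring returns it
- jar_mid (a point): bystander: glass jar, 60 in diameter, 85 high; point on its axis 42 up
- wash_mid (a point): bystander: white wash bottle, 64 in diameter, 150 high; point on its axis 75 up
- brush_mid (a point): bystander: brush 170 long lying on the bench; point near its middle

How it is judged:
On the way, in this order (a step that is already met when the one before it is completed fails the run):
1. the lugs are through the slots: the section is down in the collar, on the tower's axis (z of carry_bar in the frame of collar_top between 0.07 and 0.081 m and horizontal distance between carry_bar and collar_top below 0.006 m), for 0.1 s.
2. the section is turned home to its stop (value of joint lock_dog above 0.7 rad), for 0.2 s.
At the end, for the whole second after the job is handed in: The section is in the collar (bar's centre 70 to 81 mm above the collar's top and within 6 mm of its axis), level within 0.06 rad, turned home (lock_dog above 0.68 rad), released and at rest (all of step 1 and value of joint lock_dog above 0.68 rad and angle between carry_bar's own z axis and vertical below 0.06 rad and linear speed of carry_bar below 0.02 m/s); the robot touches nothing.
It fails at once if the carrying bar is gripped or pushed while the lock is being driven home (lock_dog above 0.2 rad) (contact force between the fingers and carry_bar above 2 N and value of joint lock_dog above 0.2 rad).
It fails at once if jar, wash bottle or brush moved by more than 30 mm (distance of any of jar_mid, wash_mid, brush_mid from where it was at the start of the episode above 0.03 m).
It also fails if it takes over 61 s, if anything falls off the work surface, if the arm or the gripper's body presses on something with over 40 N, if the wrist force passes 120 N, or if a joint passes its speed limit or range.

ROBOT

A 6-joint arm with a two-finger parallel gripper is mounted at the origin on the work surface. World frame = base frame: x ahead of the robot, y to its left, z up, the work surface at z = 0. Lengths are in m, angles in rad, forces in N, time in s.
With the tool pointing down it reaches from about 0.325 to 0.85 m from the base axis. Payload 4.4 kg.
Tool frame: the origin (TCP) lies on the centre line of the jaws, within the pads' length; the fingertips stand 17 mm ahead of it and the grasp point (between the pads) lies 2 mm behind it (env.tips_ahead is the distance from the TCP to the fingertips, in m); z points along the fingers, x is the direction in which the jaws open and shut, and the axes are right-handed (so a half turn about z gives the same grasp; the last joint's range is limited). The gripper opens to 94 mm and grips with 3 to 60 N. Pads are 16 mm wide; open, the fingers measure 119 mm over their backs; the gripper's body (75 mm by 177 mm) begins 78 mm behind the grasp point.
Start: joints at [1.185, 0.207, 1.542, -0, 1.393, -0.15], TCP at [0.134, 0.559, 0.222] pointing down, gripper open.
Joint ranges: [-2.73, 2.73], [-0.86, 2.22], [0.23, 2.46], [-1.11, 4.25], [0.08, 2.63], [-2.82, 2.82]. Speed limits (rad/s): [2.79, 2.79, 3.14, 3.14, 3.14, 3.14].

INTERFACE

Orientations are given as a unit quaternion [x, y, z, w].
In Python, from station import env gives the robot as it stands.
- The arm moves only by the shell command python3 -m pendant 'ROWS' [OPENING] [FORCE]. ROWS is JSON, a list of rows, each a list of 2 entries, a list of its own where there are three numbers: the shift along the tool's x, y, z scaled (see below), then the turn about the tool's z scaled (see below). A call has 1 to 8 rows; each row shifts and turns the commanded pose from where the row before left it, along the tool's axes as they then stand; what a row does not reach is not made up. The controller multiplies each number of a shift by 150 mm and each number of a turn by 0.5 rad. A row lasts 1/10 s, in which the tool goes at most 50 mm and 8.59 degrees, less where a joint would pass 70% of its speed; a pose out of reach is approached as far as the arm can. A call with a number of a shift or a turn outside -1 to 1 is refused whole. A call with a gripper value outside its range is refused whole. OPENING is the opening, from 0 (shut) to 1 (fully open), set as the call begins (- or left out, the last holds). The fingers move at their own pace and stop on an object; FORCE is the grip in N (left out, the last holds). Time passes only in rows, so rows that do not move let the fingers close. It gives the time, the measured TCP pose, the force and the opening at its end, in the units of the state.
- env.get_obs(): the state, without advancing time (a new reading comes with each control period).
- env.grab_frame(name): name is "scene" or "top" or "wrist"; returns (picture, depth): 400x640x3 uint8, blue, green, red; 400x640 float32, m along the optical axis (not along the pixel's ray), 0 where there is no reading.
- env.camera_model(name): a dict with "camera_matrix" (3x3 intrinsics, pixels), "k1" (the pictures are not rectified: a ray, as slopes to the right and down, at radius r is drawn at 1 + k1 r^2 times it, then the intrinsics apply), "rvec" (rotation vector, rad) and "tvec" (3), from world to camera coordinates, as OpenCV has them; the wrist camera has in their place "tool_from_camera" (4x4, takes a point from camera to tool coordinates, whose origin is the TCP and whose axes are the tool frame's). Camera axes: x right, y down, z forward; pixel columns grow to the right and rows downward; lengths in m; the calibration is good to about 2 mm. A picture is of the moment at which its call begins: read the wrist's pose just before it. camera_model takes no time and is no camera call.
- env.sign_off(): hands the job in, once; it reports no verdict.
The state is a dict: "clock": time; "joints": joint angles; "qvel": joint speeds; "effort": joint torques, N m; "tool_pos": TCP position; "tcp_rot": TCP orientation; "wrist_force": force on the tool from outside, world axes, zero at the start; "wrist_torque": the same for the moment, N m; "gripper_width": finger opening in m.
Only numpy, scipy, OpenCV 4.12 (cv2) and the standard library are available. Lean on these libraries where they do the work, as an engineer would, in place of code of your own. Each camera call takes 0.05 s, during which the arm holds its last target.

## Working session

There is one attempt and no reset: what is moved stays moved. The work goes in short steps, Python scripts to look and compute and a shell command to move; the robot and the scene stay as the last step left them, time stands still between calls to the robot, and variables do not carry over. Pictures are saved under pics/ and viewed, and the job is handed in when it is done.

```bash
ls; mkdir -p pics; python3 - <<'E'
from station import env
import cv2
o=env.get_obs(); print(o)
for n in("scene","top","wrist"):
    im,d=env.grab_frame(n); cv2.imwrite(f"pics/{n}0.png",im)
    import numpy as np; np.save(f"pics/{n}0.npy",d); np.save(f"pics/{n}0i.npy",im)
    print(n,env.camera_model(n))
E
```

```text
pics
{'clock': 0.0, 'joints': array([ 1.18548043e+00,  2.07421876e-01,  1.54296328e+00,  1.05131998e-05,
        1.39351368e+00, -1.50502302e-01]), 'qvel': array([ 0.00030317, -0.00150718,  0.00176788,  0.00043306, -0.00159196,
        0.00121426]), 'effort': array([ 2.10312188e-03, -3.70869899e+01, -2.81427491e+01,  7.01541477e-02,
        3.61944095e-02, -1.70508060e-04]), 'tool_pos': array([0.13349158, 0.5584841 , 0.22128531]), 'tcp_rot': array([ 7.85067473e-01,  6.19409181e-01, -1.00466665e-03,  5.65936391e-04]), 'wrist_force': array([-1.10977441, -0.21689317,  0.02310107]), 'wrist_torque': array([-0.03218212, -0.02196703,  0.0248526 ]), 'gripper_width': 0.0943666623990492}
scene {'camera_matrix': array([[484.71026414,   0.        , 312.52091766],
       [  0.        , 484.71026414, 198.95498648],
       [  0.        ,   0.        ,   1.        ]]), 'k1': -0.03585887488730419, 'rvec': array([ 1.68222394,  1.64192172, -0.83251675]), 'tvec': array([-0.00161089, -0.32128299,  1.55670118])}
top {'camera_matrix': array([[420.2457629 ,   0.        , 321.17602578],
       [  0.        , 420.2457629 , 196.22339953],
       [  0.        ,   0.        ,   1.        ]]), 'k1': -0.06780058776987048, 'rvec': array([ 2.13944752, -2.17633269,  0.11506781]), 'tvec': array([0.02506984, 0.68288391, 0.89346064])}
wrist {'camera_matrix': array([[329.41597062,   0.        , 319.48546833],
       [  0.        , 329.41597062, 201.0620103 ],
       [  0.        ,   0.        ,   1.        ]]), 'k1': -0.06829342533258909, 'tool_from_camera': array([[ 9.99999720e-01, -6.42832357e-04,  3.84076269e-04,
         5.58312618e-04],
       [ 5.22942757e-04,  9.66607393e-01,  2.56261338e-01,
        -7.40549854e-02],
       [-5.35984041e-04, -2.56261065e-01,  9.66607459e-01,
        -1.62978986e-01],
       [ 0.00000000e+00,  0.00000000e+00,  0.00000000e+00,
         1.00000000e+00]])}
```

View pics/scene0.png

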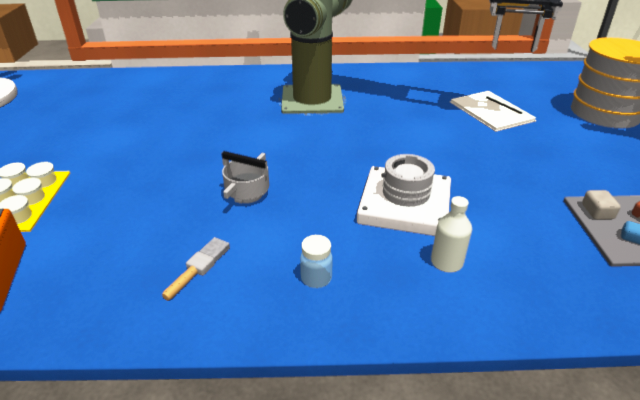

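View pics/top0.png

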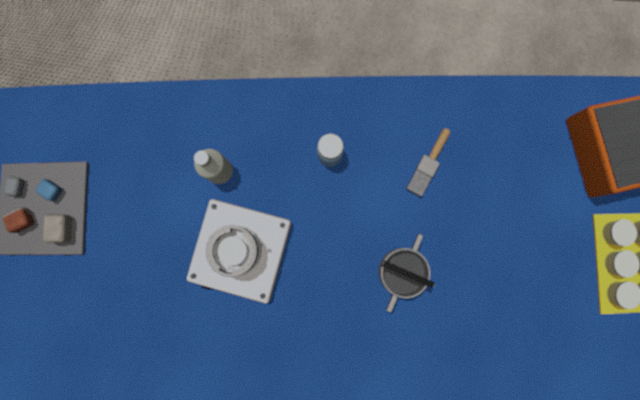

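View pics/wrist0.png

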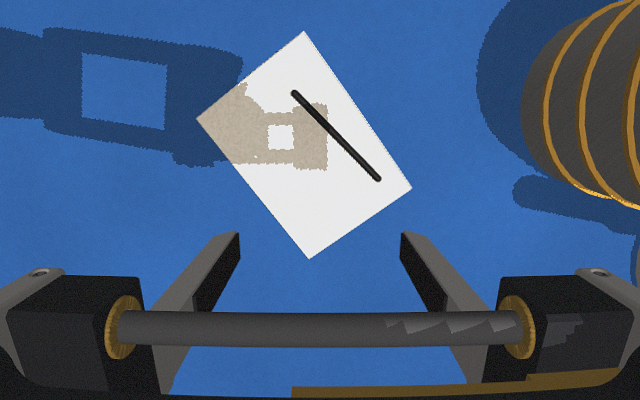

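The top view shows the loose sieve at about (406,275), its bar running from (381,264) to (432,287) and its ears at (419,238) and (391,308). The tower is at (238,251), its collar mouth at about (232,250). Next I'll turn these into world positions.

```bash
cat > h.py <<'E'
from station import env
import numpy as np, cv2
from scipy.spatial.transform import Rotation as R
def cloud(name,im,d,tool=None):
    m=env.camera_model(name);K=m["camera_matrix"]
    h,w=d.shape; v,u=np.mgrid[:h,:w].astype(float)
    p=cv2.undistortPoints(np.stack([u,v],-1).reshape(-1,1,2),K,np.array([m["k1"],0,0,0.])).reshape(h,w,2)
    P=np.dstack([p*d[...,None],d])
    if name=="wrist":
        T=m["tool_from_camera"];P=P@T[:3,:3].T+T[:3,3]
        return P@R.from_quat(tool["tcp_rot"]).as_matrix().T+tool["tool_pos"]
    Rm=cv2.Rodrigues(m["rvec"])[0]
    return (P-m["tvec"])@Rm
def bar(im,P,c,z0=.07,z1=.2,dark=60,r=.075):
    g=im.max(2); M=(g<dark)&(P[...,2]>z0)&(P[...,2]<z1)&(np.hypot(P[...,0]-c[0],P[...,1]-c[1])<r)
    return M
E
python3 - <<'E'
from h import *
for n in("top","scene"):
    im=np.load(f"pics/{n}0i.npy");d=np.load(f"pics/{n}0.npy");P=cloud(n,im,d)
    if n=="top":
        for q in[(407,275),(238,251),(418,240),(391,306),(330,145),(205,158),(250,285),(225,235),(430,170)]: print(q,P[q[1],q[0]])
        c=P[275,407]; t=P[251,238]
    M=bar(im,P,c); Q=P[M]; print(n,M.sum(),Q.mean(0),np.median(Q[:,2]))
    Q=Q[Q[:,2]>np.percentile(Q[:,2],20)]
    (cx,cy),(a,b),an=cv2.minAreaRect(Q[:,:2].astype(np.float32)); print("bar",cx,cy,a,b,an)
    # foot
    M=(P[...,2]>.025)&(P[...,2]<.045)&(np.hypot(P[...,0]-t[0],P[...,1]-t[1])<.16)&(im.min(2)>120)
    Q=P[M]; print("foot",M.sum(),cv2.minAreaRect(Q[:,:2].astype(np.float32)),np.median(Q[:,2]))
    M=(P[...,2]>.098)&(P[...,2]<.112)&(np.hypot(P[...,0]-t[0],P[...,1]-t[1])<.08); Q=P[M]
    print("collar",M.sum(),cv2.minEnclosingCircle(Q[:,:2].astype(np.float32)),np.median(Q[:,2]))
    if n=="top":
        M=(np.abs(P[...,2]-.058)<.02)&(np.hypot(P[...,0]-c[0],P[...,1]-c[1])<.1)&(np.hypot(P[...,0]-c[0],P[...,1]-c[1])>.06)
        print("ears",P[M].mean(0),cv2.minAreaRect(P[M][:,:2].astype(np.float32)))
im=np.load("pics/top0i.npy")
cv2.imwrite("pics/crop.png",cv2.resize(im[190:310,180:450],None,fx=2.9,fy=2.9,interpolation=2))
cv2.imwrite("pics/crop2.png",cv2.resize(im[195:305,180:300],None,fx=5,fy=5,interpolation=2))
E
```

```text
(407, 275) [ 0.51199434 -0.15813613  0.10583527]
(238, 251) [0.56581568 0.18683927 0.09488836]
(418, 240) [ 0.58238932 -0.19146721  0.06832427]
(391, 306) [ 0.4451063  -0.12985334  0.06575515]
(330, 145) [0.57589623 0.00622123 0.9661965 ]
(205, 158) [0.7502556  0.24154757 0.15431779]
(250, 285) [0.49101952 0.17190525 0.03918302]
(225, 235) [0.59970533 0.21861397 0.07627682]
(430, 170) [ 0.74139795 -0.23635735  0.02044845]
top 294 [ 0.51469049 -0.16027652  0.10573575] 0.10591248273727834
bar 0.5146927237510681 -0.1608080267906189 0.10722477734088898 0.011232235468924046 64.98240661621094
foot 4830 ((0.566403865814209, 0.20071269571781158), (0.19009622931480408, 0.1901879757642746), 73.84001922607422) 0.03508273970058316
collar 931 ((0.5700875520706177, 0.19587484002113342), 0.058274783194065094) 0.10504717590134008
ears [ 0.51758145 -0.16097672  0.06490026] ((0.5139380097389221, -0.1604284644126892), (0.010537981055676937, 0.17408469319343567), 64.92771911621094)
scene 291 [ 0.52040113 -0.16164302  0.09993197] 0.10064643943512812
bar 0.5189180374145508 -0.16296960413455963 0.10916333645582199 0.014779021963477135 63.56633758544922
foot 2756 ((0.5698950886726379, 0.1988992542028427), (0.19070608913898468, 0.19155898690223694), 74.25297546386719) 0.03500039692266364
collar 625 ((0.5680463314056396, 0.19536074995994568), 0.057264894247055054) 0.10362978435491953
```

View pics/crop2.png

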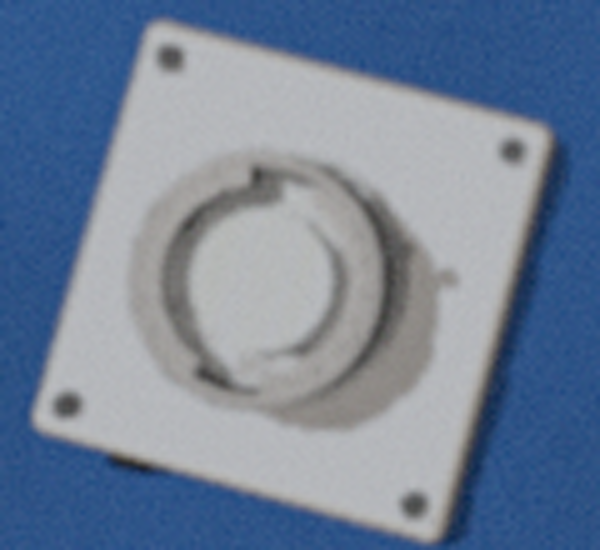

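```bash
cat >> h.py <<'E'
def yaw(q):
    x=R.from_quat(q).as_matrix()[:,0]; return np.arctan2(x[1],x[0])
def plan(dst,dyaw,n,p=None,y=None,nd=3):
    "world straight line in n rows; prints rows in move units"
    o=env.get_obs()
    p=np.array(o["tool_pos"] if p is None else p,float); y=yaw(o["tcp_rot"]) if y is None else y
    p0=p.copy();y0=y;rows=[];dst=np.array(dst,float);dd=(dyaw-y+np.pi)%(2*np.pi)-np.pi
    for i in range(1,n+1):
        e=p0+(dst-p0)*i/n-p
        c,s=np.cos(y),np.sin(y)
        X=np.array([c,s,0]);Y=np.array([s,-c,0]);Z=np.array([0,0,-1.])
        v=np.round(np.array([X@e,Y@e,Z@e])/.15,nd)
        t=round(-(y0+dd*i/n-y)/.5,nd)
        p=p+.15*(v[0]*X+v[1]*Y+v[2]*Z); y=y-.5*t
        rows.append([[float(k) for k in v],float(t)])
    for k in range(0,n,8): print(str(rows[k:k+8]).replace(" ",""))
    print("end",p,y,"max mm",max(np.linalg.norm(r[0]) for r in rows)*150,"rad",max(abs(r[1]) for r in rows)*.5)
    return p,y
def st():
    o=env.get_obs(); print(round(float(o["clock"]),2),o["tool_pos"].round(4),"yaw",round(yaw(o["tcp_rot"]),4),"F",o["wrist_force"].round(1),"T",o["wrist_torque"].round(2),"w",round(float(o["gripper_width"]),4)); return o
E
python3 - <<'E'
from h import *
plan([.567,.199,.225],-.43,13)
E
```

```text
[[[-0.128,0.259,-0.002],0.272],[[-0.091,0.274,-0.002],0.271],[[-0.054,0.284,-0.001],0.272],[[-0.014,0.288,-0.002],0.272],[[0.025,0.288,-0.002],0.271],[[0.063,0.282,-0.002],0.272],[[0.101,0.271,-0.001],0.272],[[0.137,0.254,-0.002],0.272]]
[[[0.17,0.234,-0.002],0.271],[[0.2,0.208,-0.002],0.272],[[0.226,0.179,-0.001],0.272],[[0.249,0.148,-0.002],0.271],[[0.266,0.112,-0.002],0.272]]
end [0.56702536 0.19894861 0.22501559] -0.4300143185786066 max mm 43.450575370183536 rad 0.136
```

```bash
python3 -m pendant '[[[-0.128,0.259,-0.002],0.272],[[-0.091,0.274,-0.002],0.271],[[-0.054,0.284,-0.001],0.272],[[-0.014,0.288,-0.002],0.272],[[0.025,0.288,-0.002],0.271],[[0.063,0.282,-0.002],0.272],[[0.101,0.271,-0.001],0.272],[[0.137,0.254,-0.002],0.272]]'
python3 -m pendant '[[[0.17,0.234,-0.002],0.271],[[0.2,0.208,-0.002],0.272],[[0.226,0.179,-0.001],0.272],[[0.249,0.148,-0.002],0.271],[[0.266,0.112,-0.002],0.272],[[0,0,0],0],[[0,0,0],0]]'
python3 - <<'E'
from h import *
o=st(); im,d=env.grab_frame("wrist"); cv2.imwrite("pics/w1.png",im)
np.savez("pics/w1.npz",im=im,d=d,p=o["tool_pos"],q=o["tcp_rot"])
P=cloud("wrist",im,d,o); X=P.reshape(-1,3)
c0=np.array([.567,.199])
M=(abs(P[...,2]-.105)<.004)&(np.hypot(*(P[...,:2]-c0).transpose(2,0,1))<.07)
print(M.sum(),cv2.minEnclosingCircle(P[M][:,:2].astype(np.float32)),np.median(P[M][:,2]))
M2=(abs(P[...,2]-.035)<.008)&(np.hypot(*(P[...,:2]-c0).transpose(2,0,1))<.15)
print(cv2.minAreaRect(P[M2][:,:2].astype(np.float32)))
# ortho height map 0.25mm? of collar, 0.5mm
from scipy.interpolate import griddata
g=np.arange(-.07,.07,.0004); gx,gy=np.meshgrid(g,g)
S=np.hypot(*(X[:,:2]-c0).T)<.11
H=griddata(X[S,:2]-c0,X[S,2],(gx,gy),'linear')
C=griddata(X[S,:2]-c0,im.reshape(-1,3)[S].mean(1),(gx,gy),'linear')
h=np.clip((H-.08)/.03,0,1)*255
out=np.hstack([h,C])[::-1]; out=np.vstack([out])
cv2.imwrite("pics/ortho1.png",np.nan_to_num(out).astype(np.uint8))
E
```

```text
clock: 0.95
tool_pos: [0.4015, 0.3364, 0.2243]
tcp_rot: [0.993, 0.121, -0.0, 0.0]
wrist_force: [0.3, -0.6, -0.3]
gripper_width: 0.0939
clock: 1.65
tool_pos: [0.5672, 0.1988, 0.2251]
tcp_rot: [0.977, -0.214, -0.001, 0.0]
wrist_force: [-0.8, -0.3, 0.4]
gripper_width: 0.0941
1.65 [0.5672 0.1988 0.2251] yaw -0.4309 F [-0.8 -0.3  0.4] T [-0.    0.09  0.  ] w 0.0941
4588 ((0.5669979453086853, 0.20008111000061035), 0.053212761878967285) 0.10565097636395895
((0.5649281144142151, 0.20230577886104584), (0.18871228396892548, 0.19595853984355927), 73.95757293701172)
```

View pics/w1.png

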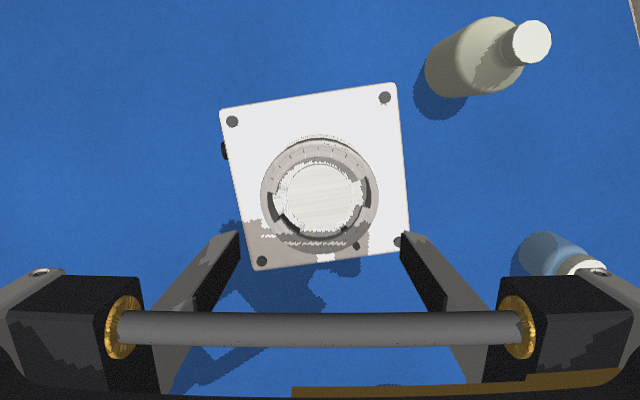

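View pics/ortho1.png

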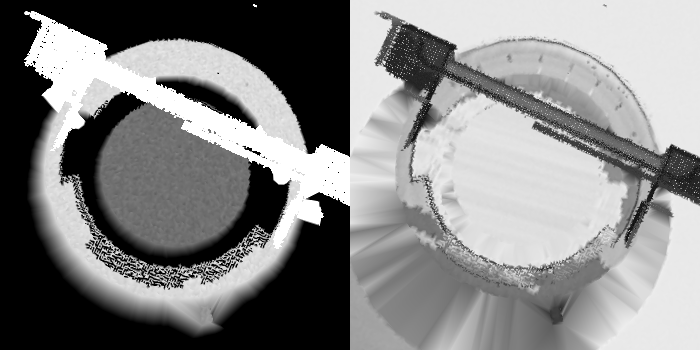

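```bash
python3 - <<'E'
from h import *
z=np.load("pics/w1.npz"); o={"tool_pos":z["p"],"tcp_rot":z["q"]}; im,d=z["im"],z["d"]
P=cloud("wrist",im,d,o).reshape(-1,3); C=im.reshape(-1,3)
from scipy.optimize import least_squares
M=(abs(P[:,2]-.1055)<.003)&(np.hypot(*(P[:,:2]-[.567,.2]).T)<.06); Q=P[M][:,:2]
hull=cv2.convexHull(Q.astype(np.float32))[:,0]
f=least_squares(lambda x:np.hypot(*(hull-x[:2]).T)-x[2],[.567,.2,.053],loss='soft_l1',f_scale=.0005); print("collar fit",f.x)
c=f.x[:2]
W=P[(P[:,2]>.05)&(P[:,2]<.12)]
v=W[:,:2]-c; r=np.hypot(*v.T); a=np.degrees(np.arctan2(v[:,1],v[:,0]))
sel=(r>.0405)&(r<.0445)
for k in range(-180,180,4):
    m=sel&(a>=k)&(a<k+4); print(k,m.sum(),"%.3f"%(W[m,2]>.1015).mean() if m.sum() else "-",end=" | ")
# zoom picture
u=im[120:270,220:420]; cv2.imwrite("pics/w1z.png",cv2.resize(u,None,fx=4,fy=4,interpolation=cv2.INTER_CUBIC))
E
```

```text
collar fit [0.56724232 0.2007025  0.05238582]
-180 16 0.312 | -176 34 0.441 | -172 14 0.857 | -168 16 0.812 | -164 16 0.750 | -160 22 0.636 | -156 15 0.733 | -152 17 0.765 | -148 20 0.650 | -144 24 0.542 | -140 23 0.478 | -136 22 0.500 | -132 24 0.500 | -128 25 0.560 | -124 25 0.520 | -120 25 0.600 | -116 24 0.500 | -112 26 0.615 | -108 23 0.565 | -104 23 0.435 | -100 23 0.565 | -96 24 0.542 | -92 24 0.500 | -88 27 0.556 | -84 25 0.600 | -80 21 0.571 | -76 24 0.458 | -72 28 0.571 | -68 25 0.560 | -64 23 0.522 | -60 27 0.593 | -56 25 0.560 | -52 22 0.591 | -48 27 0.593 | -44 23 0.522 | -40 25 0.560 | -36 23 0.391 | -32 11 0.000 | -28 12 0.000 | -24 12 0.000 | -20 10 0.000 | -16 14 0.000 | -12 13 0.000 | -8 0 - | -4 0 - | 0 8 1.000 | 4 16 1.000 | 8 16 1.000 | 12 14 1.000 | 16 16 1.000 | 20 18 1.000 | 24 13 1.000 | 28 17 1.000 | 32 16 1.000 | 36 17 1.000 | 40 16 1.000 | 44 16 1.000 | 48 17 0.941 | 52 17 1.000 | 56 15 1.000 | 60 18 1.000 | 64 16 0.938 | 68 17 1.000 | 72 17 1.000 | 76 16 1.000 | 80 15 1.000 | 84 18 1.000 | 88 15 1.000 | 92 16 1.000 | 96 16 1.000 | 100 17 1.000 | 104 15 1.000 | 108 11 1.000 | 112 18 1.000 | 116 14 1.000 | 120 16 1.000 | 124 15 1.000 | 128 16 1.000 | 132 14 1.000 | 136 15 1.000 | 140 15 1.000 | 144 10 1.000 | 148 1 0.000 | 152 3 0.000 | 156 9 0.000 | 160 11 0.000 | 164 13 0.000 | 168 13 0.000 | 172 11 0.000 | 176 12 0.000 |
```

View pics/w1z.png

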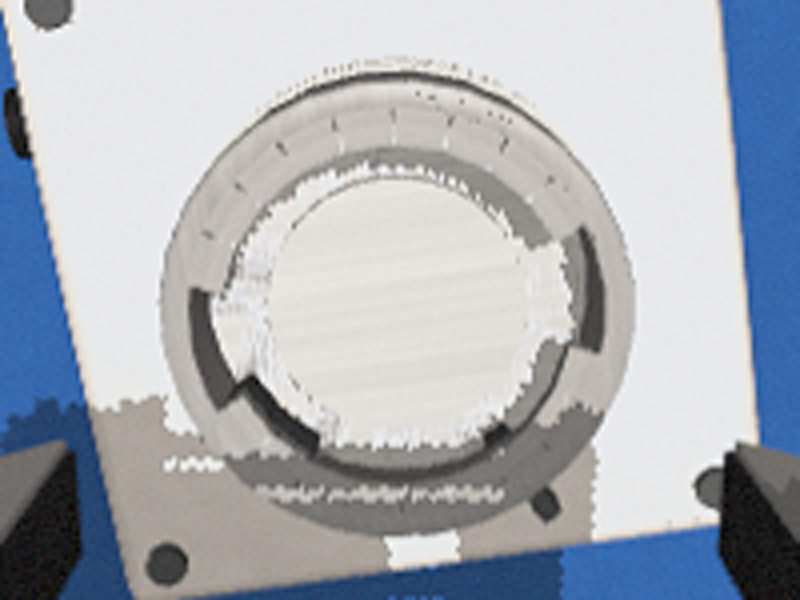

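```bash
python3 - <<'E'
from h import *
z=np.load("pics/w1.npz"); m=env.camera_model("wrist");T=m["tool_from_camera"];Rt=R.from_quat(z["q"]).as_matrix()
px=np.array([(583,228),(604,350),(195,290),(220,408)],float)/4+[220-.375,120-.375]
p=cv2.undistortPoints(px.reshape(-1,1,2),m["camera_matrix"],np.array([m["k1"],0,0,0]))[:,0]
o=Rt@T[:3,3]+z["p"]
W=[]
for q in p:
    r=Rt@T[:3,:3]@np.r_[q,1]; W.append(o+r*(.1055-o[2])/r[2])
W=np.array(W);print(W); print("centre",W.mean(0)); a=W[:2].mean(0)-W[2:].mean(0); print(np.arctan2(a[1],a[0]))
c=[.5672,.2007]
print(np.arctan2(W[:,1]-c[1],W[:,0]-c[0]),np.hypot(*(W[:,:2]-c).T))
plan([.515,-.1605,.17],-.4365,9)
E
```

```text
[[0.61273341 0.20226003 0.1055    ]
 [0.60633383 0.1747904  0.1055    ]
 [0.52960833 0.2252139  0.1055    ]
 [0.52230726 0.19842719 0.1055    ]]
centre [0.56774571 0.20017288 0.1055    ]
-0.2718333129124871
[ 0.03424774 -0.58481827  2.56373567 -3.0910082 ] [0.04556012 0.04693361 0.04487833 0.04495024]
[[[0.076,0.258,0.041],0.002],[[0.077,0.259,0.041],0.001],[[0.077,0.258,0.041],0.002],[[0.077,0.258,0.041],0.001],[[0.077,0.259,0.041],0.002],[[0.077,0.258,0.041],0.001],[[0.078,0.258,0.04],0.002],[[0.078,0.258,0.041],0.002]]
[[[0.078,0.258,0.041],0.001]]
end [ 0.51505058 -0.16055133  0.17004549] -0.43644122536330027 max mm 40.99448133590666 rad 0.001
```

```bash
python3 -m pendant '[[[0.076,0.258,0.041],0.002],[[0.077,0.259,0.041],0.001],[[0.077,0.258,0.041],0.002],[[0.077,0.258,0.041],0.001],[[0.077,0.259,0.041],0.002],[[0.077,0.258,0.041],0.001],[[0.078,0.258,0.04],0.002],[[0.078,0.258,0.041],0.002]]'
python3 -m pendant '[[[0.078,0.258,0.041],0.001],[[0,0,0],0],[[0,0,0],0]]'
python3 - <<'E'
from h import *
o=st(); im,d=env.grab_frame("wrist"); cv2.imwrite("pics/w2.png",im)
P=cloud("wrist",im,d,o); c=np.array([.515,-.1605])
M=(im.max(2)<70)&(P[...,2]>.095)&(P[...,2]<.116)&(np.hypot(*(P[...,:2]-c).transpose(2,0,1))<.07)
Q=P[M];print(M.sum(),np.median(Q,0),cv2.minAreaRect(Q[:,:2].astype(np.float32)))
A=np.linalg.svd(Q[:,:2]-Q[:,:2].mean(0),full_matrices=False)[2][0];print("dir",np.arctan2(A[1],A[0])%np.pi)
E
```

```text
clock: 2.5
tool_pos: [0.5204, -0.1201, 0.1768]
tcp_rot: [0.977, -0.215, 0.0, -0.0]
wrist_force: [0.7, -0.1, 0.3]
gripper_width: 0.0942
clock: 2.8
tool_pos: [0.515, -0.1596, 0.1705]
tcp_rot: [0.976, -0.217, -0.0, -0.001]
wrist_force: [0.3, -0.1, 0.2]
gripper_width: 0.0942
2.8 [ 0.515  -0.1596  0.1705] yaw -0.4367 F [ 0.3 -0.1  0.2] T [-0.05  0.09  0.07] w 0.0942
1715 [ 0.5109153  -0.17044217  0.10649288] ((0.5150148272514343, -0.16091850399971008), (0.11080364882946014, 0.011631308123469353), 65.2308578491211)
dir 1.1449586481625555
```

View pics/w2.png

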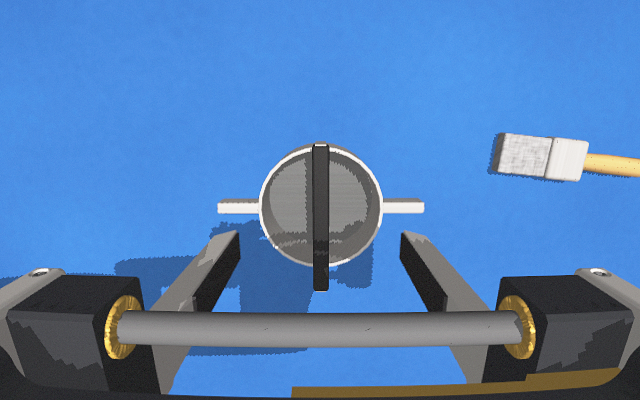

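The bar lies upright in the view, from (321,145) to (321,290), midway between the fingers. I'll go down, grip it and lift.

```bash
python3 - <<'E'
from h import *
plan([.515,-.161,.097],-.43,3)
E
```

```text
[[[0.001,0.004,0.164],-0.004],[[0.001,0.005,0.164],-0.003],[[0.001,0.004,0.164],-0.004]]
end [ 0.51496864 -0.1609412   0.09694216] -0.4298477147826968 max mm 24.611887371755948 rad 0.002
```

```bash
python3 -m pendant '[[[0.001,0.004,0.164],-0.004],[[0.001,0.005,0.164],-0.003],[[0.001,0.004,0.164],-0.004],[[0,0,0],0]]'
python3 -m pendant '[[[0,0,0],0],[[0,0,0],0],[[0,0,0],0],[[0,0,0],0],[[0,0,0],0],[[0,0,0],0]]' 0 55
python3 - <<'E'
from h import *
st()
E
```

```text
clock: 3.25
tool_pos: [0.5125, -0.159, 0.0937]
tcp_rot: [0.977, -0.212, -0.004, -0.001]
wrist_force: [0.3, 0.4, -0.3]
gripper_width: 0.094
clock: 3.85
tool_pos: [0.5153, -0.1628, 0.0973]
tcp_rot: [0.977, -0.214, 0.0, 0.0]
wrist_force: [0.4, 0.4, 0.0]
gripper_width: 0.0493
3.85 [ 0.5153 -0.1628  0.0973] yaw -0.4317 F [0.4 0.4 0. ] T [-0.09  0.12 -0.04] w 0.0493
```

```bash
python3 -m pendant '[[[0,0,0],0],[[0,0,0],0],[[0,0,0],0],[[0,0,0],0],[[0,0,0],0],[[0,0,0],0],[[0,0,0],0]]'
python3 - <<'E'
from h import *
o=st()
# lift, then over tower: underside target .125
p,y=plan([.515,-.161,.24],-.43,5)
plan([.5675,.2003,.24],-.27,11,p,y)
E
```

```text
clock: 4.55
tool_pos: [0.5149, -0.1625, 0.0967]
tcp_rot: [0.977, -0.214, -0.0, -0.0]
wrist_force: [0.3, 1.8, 0.2]
gripper_width: 0.0115
4.55 [ 0.5149 -0.1625  0.0967] yaw -0.4315 F [0.3 1.8 0.2] T [-0.07  0.18  0.01] w 0.0115
[[[-0.001,-0.002,-0.191],-0.001],[[-0.001,-0.002,-0.191],-0.0],[[-0.0,-0.002,-0.191],-0.001],[[-0.001,-0.001,-0.191],-0.0],[[-0.001,-0.002,-0.191],-0.001]]
end [ 0.51496309 -0.16104436  0.23999484] -0.42996702452519614 max mm 28.651963283516892 rad 0.0005
[[[-0.062,-0.212,-0.0],-0.029],[[-0.06,-0.214,-0.0],-0.029],[[-0.056,-0.214,-0.0],-0.029],[[-0.053,-0.214,-0.0],-0.029],[[-0.05,-0.216,-0.0],-0.029],[[-0.047,-0.216,-0.0],-0.03],[[-0.043,-0.217,-0.0],-0.029],[[-0.04,-0.218,-0.0],-0.029]]
[[[-0.038,-0.218,-0.0],-0.029],[[-0.034,-0.219,-0.0],-0.029],[[-0.031,-0.219,-0.0],-0.029]]
end [0.56746575 0.20033943 0.23999484] -0.269967024525196 max mm 33.33781636520305 rad 0.015
```

```bash
python3 -m pendant '[[[-0.001,-0.002,-0.191],-0.001],[[-0.001,-0.002,-0.191],-0.0],[[-0.0,-0.002,-0.191],-0.001],[[-0.001,-0.001,-0.191],-0.0],[[-0.001,-0.002,-0.191],-0.001]]'
python3 -m pendant '[[[-0.062,-0.212,-0.0],-0.029],[[-0.06,-0.214,-0.0],-0.029],[[-0.056,-0.214,-0.0],-0.029],[[-0.053,-0.214,-0.0],-0.029],[[-0.05,-0.216,-0.0],-0.029],[[-0.047,-0.216,-0.0],-0.03],[[-0.043,-0.217,-0.0],-0.029],[[-0.04,-0.218,-0.0],-0.029]]'
python3 -m pendant '[[[-0.038,-0.218,-0.0],-0.029],[[-0.034,-0.219,-0.0],-0.029],[[-0.031,-0.219,-0.0],-0.029],[[0,0,0],0],[[0,0,0],0],[[0,0,0],0]]'
python3 - <<'E'
from h import *
o=st()
for n in("wrist","scene"):
    im,d=env.grab_frame(n); cv2.imwrite(f"pics/{n}3.png",im); np.savez(f"pics/{n}3.npz",im=im,d=d,p=o["tool_pos"],q=o["tcp_rot"])
E
```

```text
clock: 5.05
tool_pos: [0.5145, -0.1608, 0.2404]
tcp_rot: [0.977, -0.213, -0.001, -0.0]
wrist_force: [0.7, -0.6, -3.0]
gripper_width: 0.0118
clock: 5.85
tool_pos: [0.5529, 0.103, 0.2392]
tcp_rot: [0.988, -0.156, -0.001, 0.0]
wrist_force: [0.4, -0.3, -3.8]
gripper_width: 0.0111
clock: 6.45
tool_pos: [0.5672, 0.1994, 0.2394]
tcp_rot: [0.991, -0.135, -0.001, 0.001]
wrist_force: [-0.4, -0.3, -3.3]
gripper_width: 0.0117
6.45 [0.5672 0.1994 0.2394] yaw -0.2707 F [-0.4 -0.3 -3.3] T [-0.07  0.1  -0.01] w 0.0117
```

View pics/wrist3.png

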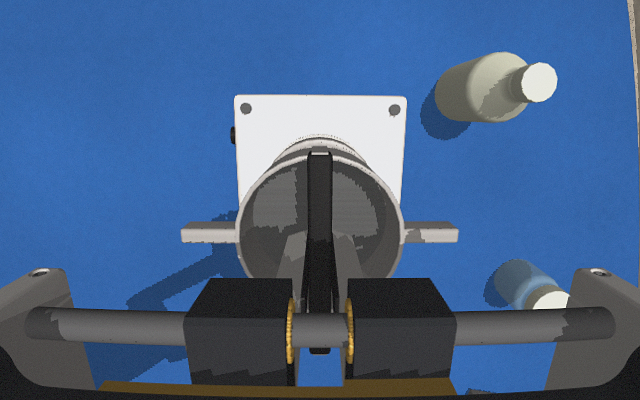

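View pics/scene3.png

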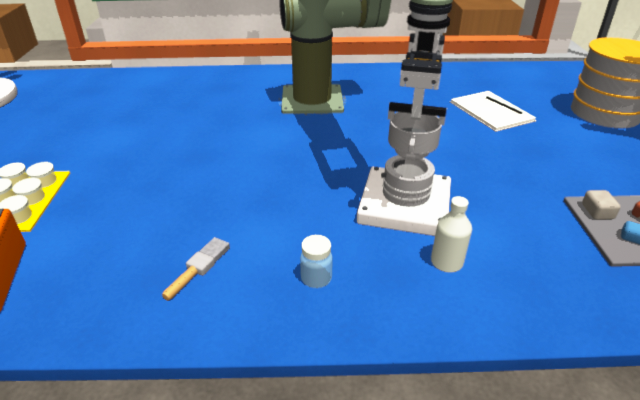

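The section hangs level in the grip over the tower. The wrist picture shows the bar's far end at (320,153) and the ears at (207,232) and (432,232). I'll measure the grip offset.

```bash
python3 - <<'E'
from h import *
z=np.load("pics/wrist3.npz");o={"tool_pos":np.zeros(3),"tcp_rot":np.array([0,0,0,1.])}
P=cloud("wrist",z["im"],z["d"],o); im=z["im"]
# ears in tool frame: z ~ +40
for name,(a,b) in {"L":(180,236),"R":(404,460)}.items():
    S=P[222:244,a:b].reshape(-1,3); S=S[(S[:,2]>.02)&(S[:,2]<.06)]
    t=S[S[:,2]<np.percentile(S[:,2],70)]
    print(name,len(S),np.median(S,0),S[:,:2].min(0),S[:,:2].max(0),np.percentile(S[:,2],[5,50,95]))
S=P[148:270,300:340].reshape(-1,3);C=im[148:270,300:340].reshape(-1,3).max(1)
S=S[(C<70)&(S[:,2]>-.03)&(S[:,2]<.015)]; print("bar",len(S),S.min(0),S.max(0),np.median(S,0))
# rim circle in tool frame
M=(abs(P[...,2]-.024)<.006)&(np.hypot(P[...,0],P[...,1])<.06)&(im.min(2)>70);Q=P[M][:,:2]; 
h=cv2.convexHull(Q.astype(np.float32))[:,0]; h=h[h[:,1]>-1]; print(cv2.minEnclosingCircle(Q.astype(np.float32)))
E
```

```text
L 1113 [-0.06967385 -0.00411262  0.02937086] [-0.08744487 -0.01241797] [-0.0503437   0.00333859] [0.02783174 0.02937086 0.0399541 ]
R 1100 [ 0.06973575 -0.00392349  0.02968284] [ 0.05115372 -0.01004592] [0.08770103 0.0032971 ] [0.02830899 0.02968284 0.04023756]
bar 3006 [-0.00710791 -0.05704811 -0.02997074] [0.00750865 0.00187852 0.01396781] [ 0.00045152 -0.02772174 -0.0099442 ]
((8.067116141319275e-06, -0.0009733373881317675), 0.06002906337380409)
```

```bash
python3 -m pendant '[[[0,0,0.09],0],[[0,0,0.09],0],[[0,0,0.06],0],[[0,0,0.03],0],[[0,0,0.02],0],[[0,0,0],0]]'
python3 -c "
from h import *
st()"
```

```text
clock: 7.15
tool_pos: [0.5675, 0.2002, 0.1961]
tcp_rot: [0.991, -0.135, -0.0, 0.0]
wrist_force: [-0.5, -0.2, -1.9]
gripper_width: 0.0115
7.15 [0.5675 0.2002 0.1961] yaw -0.27 F [-0.5 -0.2 -1.9] T [-0.11  0.07 -0.01] w 0.0115
```

```bash
python3 -m pendant '[[[0,0,0.015],0],[[0,0,0.015],0],[[0,0,0],0]]'
python3 -m pendant '[[[0,0,0.015],0],[[0,0,0.015],0],[[0,0,0],0]]'
python3 -c "
from h import *
st()"
```

```text
clock: 7.45
tool_pos: [0.5676, 0.2003, 0.1921]
tcp_rot: [0.991, -0.135, -0.0, -0.0]
wrist_force: [-0.4, -0.4, -4.3]
gripper_width: 0.0116
clock: 7.75
tool_pos: [0.5679, 0.2003, 0.1877]
tcp_rot: [0.991, -0.135, 0.0, -0.0]
wrist_force: [0.5, 0.7, -2.7]
gripper_width: 0.0115
7.75 [0.5679 0.2003 0.1877] yaw -0.27 F [ 0.5  0.7 -2.7] T [-0.09  0.04  0.03] w 0.0115
```

```bash
python3 -m pendant '[[[0,0,0.015],0],[[0,0,0.015],0],[[0,0,0],0]]'
python3 -m pendant '[[[0,0,0.013],0],[[0,0,0.013],0],[[0,0,0],0],[[0,0,0],0]]'
python3 -c "
from h import *
st()"
```

```text
clock: 8.05
tool_pos: [0.568, 0.2004, 0.1837]
tcp_rot: [0.991, -0.135, 0.0, -0.0]
wrist_force: [-1.0, 0.7, 2.2]
gripper_width: 0.0113
clock: 8.45
tool_pos: [0.5681, 0.2004, 0.1802]
tcp_rot: [0.991, -0.135, 0.001, -0.0]
wrist_force: [-1.6, 1.0, 6.1]
gripper_width: 0.0116
8.45 [0.5681 0.2004 0.1802] yaw -0.27 F [-1.6  1.   6.1] T [-0.09  0.42  0.04] w 0.0116
```

```bash
python3 -m pendant '[[[0,0,0],0.1],[[0,0,0],0.15],[[0,0,0],0.15],[[0,0,0],0]]'
python3 -c "
from h import *
st()"
```

```text
clock: 8.85
tool_pos: [0.5683, 0.2003, 0.1803]
tcp_rot: [0.972, -0.233, 0.001, -0.0]
wrist_force: [-0.8, -0.1, 4.3]
gripper_width: 0.0115
8.85 [0.5683 0.2003 0.1803] yaw -0.4712 F [-0.8 -0.1  4.3] T [-0.12  0.44 -0.06] w 0.0115
```

```bash
python3 -m pendant '[[[0,0,0],0.2],[[0,0,0],0.2],[[0,0,0],0.2],[[0,0,0],0.14],[[0,0,0],0],[[0,0,0],0]]'
python3 -c "
from h import *
st()"
```

```text
clock: 9.45
tool_pos: [0.5683, 0.2002, 0.1804]
tcp_rot: [0.913, -0.408, 0.001, -0.0]
wrist_force: [-1.5, -0.8, 5.8]
gripper_width: 0.0114
9.45 [0.5683 0.2002 0.1804] yaw -0.8402 F [-1.5 -0.8  5.8] T [-0.12  0.45 -0.05] w 0.0114
```

```bash
python3 -m pendant '[[[0,0,-0.013],0],[[0,0,0],0],[[0,0,0],0]]'
python3 -m pendant '[[[0,0,0],0],[[0,0,0],0],[[0,0,0],0],[[0,0,0],0],[[0,0,0],0],[[0,0,0],0],[[0,0,0],0],[[0,0,0],0]]' 0.6
python3 -m pendant '[[[0,0,-0.1],0],[[0,0,-0.2],0],[[0,0,-0.2],0],[[0,0,-0.1],0],[[0,0,0],0],[[0,0,0],0]]'
python3 - <<'E'
from h import *
o=st()
for n in("wrist","top"):
    im,d=env.grab_frame(n); cv2.imwrite(f"pics/{n}4.png",im); np.savez(f"pics/{n}4.npz",im=im,d=d,p=o["tool_pos"],q=o["tcp_rot"])
    P=cloud(n,im,d,o); c=np.array([.5675,.2003]); r=np.hypot(*(P[...,:2]-c).transpose(2,0,1))
    M=(abs(P[...,2]-.15)<.012)&(r<.095)&(r>.06); Q=P[M]; 
    v=Q[:,:2]-c; s=np.cos(2*np.arctan2(v[:,1],v[:,0])).mean(),np.sin(2*np.arctan2(v[:,1],v[:,0])).mean()
    print(n,"ears",len(Q),Q.mean(0),"axis",np.arctan2(s[1],s[0])/2)
    M=(im.max(2)<70)&(abs(P[...,2]-.19)<.015)&(r<.07); Q=P[M]; print("bar",len(Q),cv2.minAreaRect(Q[:,:2].astype(np.float32)),np.median(Q[:,2]))
E
```

```text
clock: 9.75
tool_pos: [0.5682, 0.2002, 0.1817]
tcp_rot: [0.913, -0.408, 0.001, -0.0]
wrist_force: [-0.7, 0.2, 4.0]
gripper_width: 0.0114
clock: 10.55
tool_pos: [0.5677, 0.2002, 0.1812]
tcp_rot: [0.913, -0.408, 0.0, -0.0]
wrist_force: [0.5, 0.2, -0.6]
gripper_width: 0.0564
clock: 11.15
tool_pos: [0.5674, 0.2002, 0.2709]
tcp_rot: [0.913, -0.408, -0.0, 0.0]
wrist_force: [-0.2, 0.2, -0.8]
gripper_width: 0.0567
11.15 [0.5674 0.2002 0.2709] yaw -0.84 F [-0.2  0.2 -0.8] T [-0.04  0.17 -0.05] w 0.0567
wrist ears 848 [0.57079887 0.20077349 0.15080955] axis -0.8442642167133927
bar 2112 ((0.5690891742706299, 0.20107653737068176), (0.11133799701929092, 0.011533012613654137), 41.60529327392578) 0.19161458308870077
top ears 159 [0.56989488 0.19675625 0.1505927 ] axis -0.8441123053990122
bar 198 ((0.5445883870124817, 0.1787237823009491), (0.04637962579727173, 0.012874445877969265), 40.319305419921875) 0.19081011377160817
```

View pics/wrist4.png

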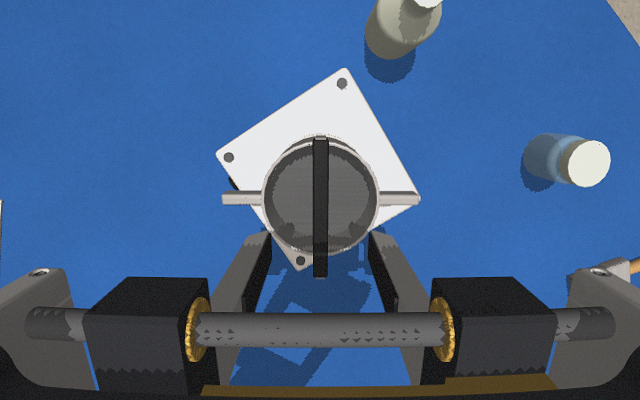

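```bash
python3 - <<'E'
from h import *
z=np.load("pics/top4.npz"); P=cloud("top",z["im"],z["d"])
M=(P[...,2]>.06)&(P[...,2]<.16)&(P[...,0]>.66)&(P[...,0]<.85)
Q=P[M]; B=Q[Q[:,1]>.1]; J=Q[(Q[:,1]<.1)&(Q[:,1]>-.1)]; print("bottle",B.min(0),B.max(0),"jar",J.min(0) if len(J) else 0,J.max(0) if len(J) else 0)
c=np.array([.568,.2008]); 
def pt(a,t,r=.072): return c+r*np.array([np.cos(a),np.sin(a)])+t*np.array([-np.sin(a),np.cos(a)])
p,y=plan([*pt(-.844,.030),.27],-.844,2)
p,y=plan([*pt(-.844,.030),.152],-.844,4,p,y)
E
```

```text
bottle [0.7202971  0.21905384 0.06009479] [0.78311369 0.28056678 0.15418051] jar [ 0.76008536 -0.03414506  0.06023562] [0.81277276 0.01852608 0.0898134 ]
[[[0.242,-0.104,-0.003],0.004],[[0.241,-0.105,-0.003],0.004]]
end [0.63824609 0.16692032 0.27004657] -0.8440160994554472 max mm 39.512687835681334 rad 0.002
[[[0.0,-0.0,0.197],-0.0],[[0.0,-0.0,0.196],-0.0],[[0.0,-0.0,0.197],-0.0],[[0.0,-0.0,0.197],-0.0]]
end [0.63824609 0.16692032 0.15199657] -0.8440160994554472 max mm 29.55 rad 0.0
```

```bash
python3 -m pendant '[[[0.242,-0.104,-0.003],0.004],[[0.241,-0.105,-0.003],0.004],[[0,0,0],0],[[0,0,0],0],[[0,0,0],0],[[0,0,0],0],[[0,0,0],0],[[0,0,0],0]]' 0 30
python3 -m pendant '[[[0,0,0.1],0],[[0,0,0.2],0],[[0,0,0.2],0],[[0,0,0.19],0],[[0,0,0.097],0],[[0,0,0],0],[[0,0,0],0]]'
python3 - <<'E'
from h import *
o=st()
im,d=env.grab_frame("wrist"); cv2.imwrite(f"pics/w5.png",im)
im,d=env.grab_frame("scene"); cv2.imwrite(f"pics/s5.png",cv2.resize(im[130:290,330:490],None,fx=3.7,fy=3.7,interpolation=2))
E
```

```text
clock: 12.05
tool_pos: [0.6389, 0.1677, 0.2726]
tcp_rot: [0.912, -0.409, 0.0, -0.0]
wrist_force: [0.4, 0.2, 0.2]
gripper_width: 0.0004
clock: 12.75
tool_pos: [0.6397, 0.1672, 0.1546]
tcp_rot: [0.912, -0.41, 0.0, -0.0]
wrist_force: [1.1, 0.4, -0.1]
gripper_width: 0.0004
12.75 [0.6397 0.1672 0.1546] yaw -0.8439 F [ 1.1  0.4 -0.1] T [-0.07  0.13 -0.07] w 0.0004
```

View pics/w5.png

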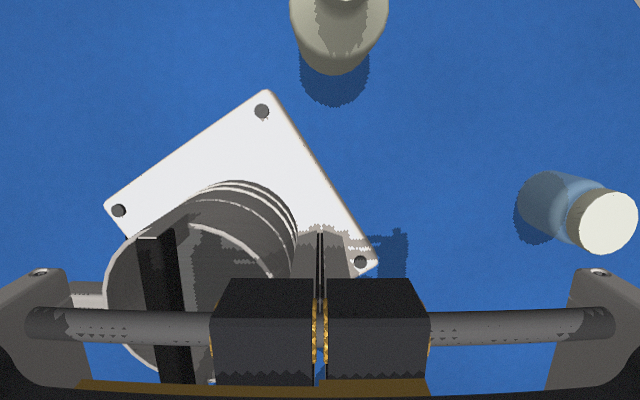

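View pics/s5.png

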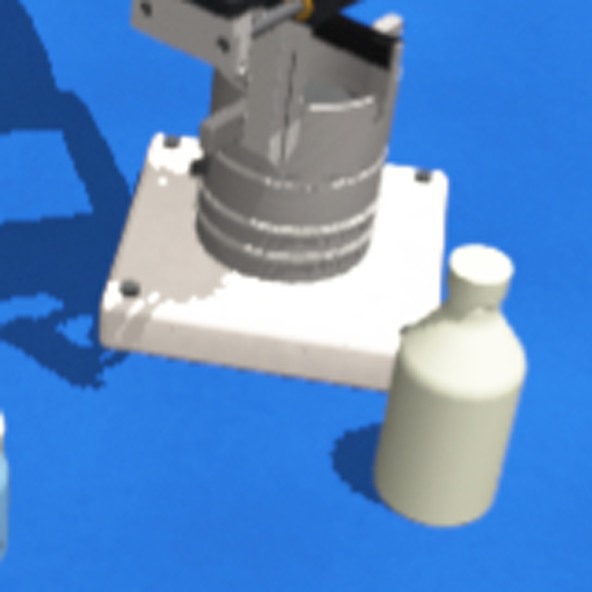

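```bash
cat >> h.py <<'E'
c=np.array([.568,.2008])
def pt(a,t,r=.072): return c+r*np.array([np.cos(a),np.sin(a)])+t*np.array([-np.sin(a),np.cos(a)])
def arc(a0,a1,n,t,z,p,y,r=.072):
    rows=[]
    for a in np.linspace(a0,a1,n+1)[1:]:
        e=np.r_[pt(a,t,r),z]-p; C,S=np.cos(y),np.sin(y);X=np.array([C,S,0]);Y=np.array([S,-C,0]);Z=np.array([0,0,-1.])
        v=np.round(np.array([X@e,Y@e,Z@e])/.15,3); tt=round(-(a-y)/.5,3)
        p=p+.15*(v[0]*X+v[1]*Y+v[2]*Z); y=y-.5*tt; rows.append([[float(k) for k in v],float(tt)])
    for k in range(0,n,8): print(str(rows[k:k+8]).replace(" ",""))
    print(p,y); return p,y
E
python3 - <<'E'
from h import *
p,y=plan([*pt(-.844,.014),.1525],-.844,3)
p,y=arc(-.844,-1.9,22,.014,.1525,p,y)
E
```

```text
[[[-0.003,0.04,0.008],0.0],[[-0.003,0.041,0.009],0.0],[[-0.003,0.04,0.008],0.0]]
end [0.62632752 0.1563149  0.1524784 ] -0.843980359238497 max mm 6.312487623750243 rad 0.0
[[[0.004,0.023,-0.0],0.096],[[0.004,0.023,-0.0],0.096],[[0.004,0.024,-0.0],0.096],[[0.004,0.023,-0.0],0.096],[[0.004,0.023,-0.0],0.096],[[0.004,0.023,-0.0],0.096],[[0.003,0.023,-0.0],0.096],[[0.004,0.023,-0.0],0.096]]
[[[0.004,0.023,-0.0],0.096],[[0.004,0.024,-0.0],0.096],[[0.004,0.023,-0.0],0.096],[[0.004,0.023,-0.0],0.096],[[0.004,0.023,-0.0],0.096],[[0.004,0.023,-0.0],0.096],[[0.004,0.023,-0.0],0.096],[[0.004,0.023,-0.0],0.096]]
[[[0.004,0.024,-0.0],0.096],[[0.004,0.023,-0.0],0.096],[[0.004,0.023,-0.0],0.096],[[0.004,0.023,-0.0],0.096],[[0.003,0.023,-0.0],0.096],[[0.004,0.023,-0.0],0.096]]
[0.55802878 0.1281806  0.1524784 ] -1.8999803592384978
```

```bash
python3 -m pendant '[[[-0.003,0.04,0.008],0],[[-0.003,0.041,0.009],0],[[-0.003,0.04,0.008],0],[[0,0,0],0]]'
python3 -m pendant '[[[0.004,0.023,0],0.096],[[0.004,0.023,0],0.096],[[0.004,0.024,0],0.096],[[0.004,0.023,0],0.096],[[0,0,0],0]]'
python3 - <<'E'
from h import *
o=st()
im,d=env.grab_frame("wrist"); cv2.imwrite(f"pics/w6.png",im)
E
```

```text
clock: 13.25
tool_pos: [0.6244, 0.1556, 0.1506]
tcp_rot: [0.912, -0.41, 0.0, -0.0]
wrist_force: [-0.7, -0.1, -0.5]
gripper_width: 0.0003
clock: 13.75
tool_pos: [0.6153, 0.1455, 0.1506]
tcp_rot: [0.869, -0.495, 0.0, -0.0]
wrist_force: [-0.1, -0.6, 0.5]
gripper_width: 0.0005
13.75 [0.6153 0.1455 0.1506] yaw -1.0362 F [-0.1 -0.6  0.5] T [-0.02  0.07  0.02] w 0.0005
```

View pics/w6.png

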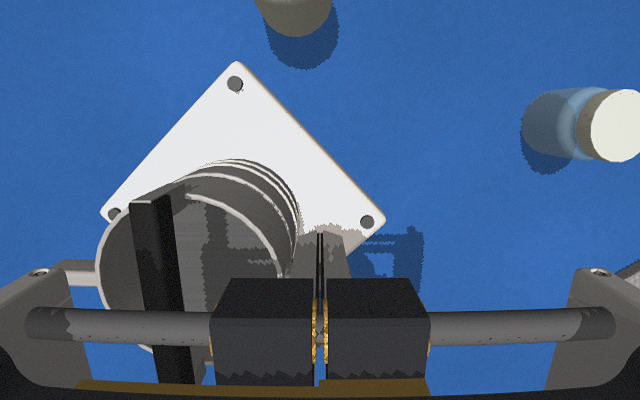

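```bash
python3 -m pendant '[[[0.004,0.023,0],0.096],[[0.004,0.023,0],0.096],[[0.004,0.023,0],0.096],[[0.004,0.023,0],0.096],[[0.004,0.023,0],0.096],[[0.004,0.023,0],0.096]]'
python3 - <<'E'
from h import *
o=st()
im,d=env.grab_frame("wrist"); cv2.imwrite(f"pics/w7.png",im)
im,d=env.grab_frame("top"); cv2.imwrite(f"pics/t7.png",cv2.resize(im[180:320,170:310],None,fx=4,fy=4,interpolation=2))
E
```

```text
clock: 14.4
tool_pos: [0.5983, 0.1342, 0.1504]
tcp_rot: [0.789, -0.615, 0.0, -0.0]
wrist_force: [1.7, 0.9, -0.0]
gripper_width: 0.0007
14.4 [0.5983 0.1342 0.1504] yaw -1.3248 F [ 1.7  0.9 -0. ] T [ 0.11 -0.08  0.05] w 0.0007
```

View pics/w7.png

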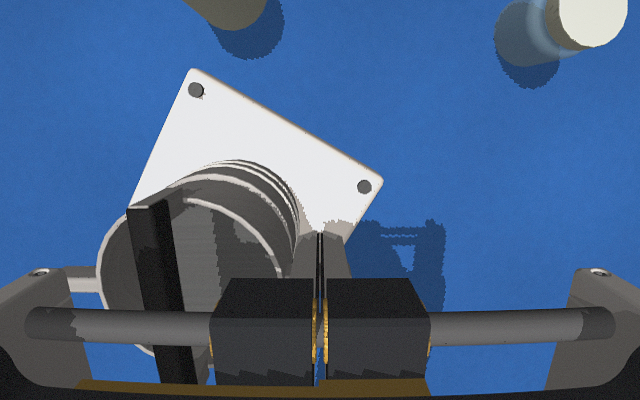

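View pics/t7.png

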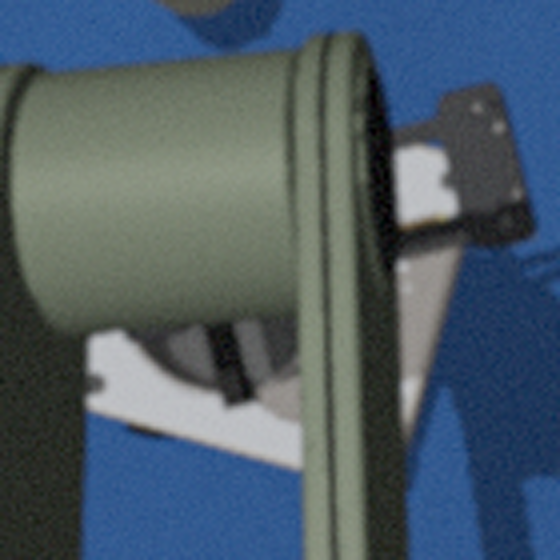

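The section turns along with the finger: in w7 the bar keeps the same place relative to the tool. I'll carry on towards the stop.

```bash
python3 -m pendant '[[[0.004,0.023,0],0.096],[[0.004,0.023,0],0.096],[[0.004,0.023,0],0.096],[[0.004,0.023,0],0.096],[[0.004,0.023,0],0.096],[[0.004,0.023,0],0.096]]'
python3 -m pendant '[[[0.004,0.023,0],0.096],[[0.004,0.023,0],0.096],[[0.004,0.023,0],0.096]]'
python3 -m pendant '[[[0.004,0.023,0],0.096],[[0.004,0.023,0],0.096],[[0,0,0],0]]'
python3 - <<'E'
from h import *
o=st()
im,d=env.grab_frame("wrist"); cv2.imwrite(f"pics/w8.png",im)
E
```

```text
clock: 15.1
tool_pos: [0.5784, 0.1279, 0.1504]
tcp_rot: [-0.692, 0.722, -0.0, 0.0]
wrist_force: [1.2, 0.4, 0.9]
gripper_width: 0.0005
clock: 15.4
tool_pos: [0.568, 0.127, 0.1504]
tcp_rot: [-0.639, 0.77, -0.001, 0.0]
wrist_force: [2.8, 0.8, -1.2]
gripper_width: 0.0002
clock: 15.7
tool_pos: [0.5604, 0.1273, 0.1504]
tcp_rot: [-0.602, 0.799, -0.0, 0.0]
wrist_force: [1.2, 0.3, 0.8]
gripper_width: 0.0005
15.7 [0.5604 0.1273 0.1504] yaw -1.8503 F [1.2 0.3 0.8] T [-0.04  0.09 -0.01] w 0.0005
```

View pics/w8.png

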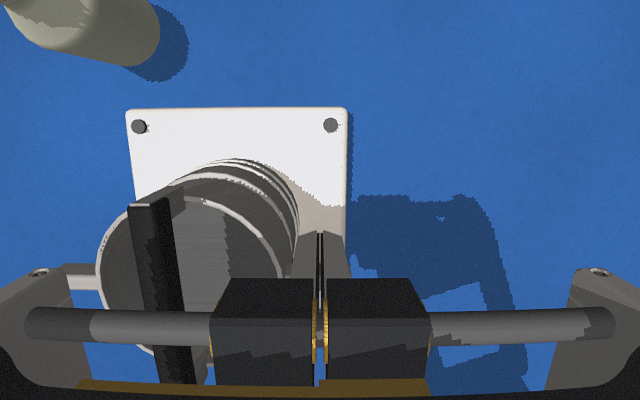

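```bash
python3 -m pendant '[[[0.004,0.023,0],0.096],[[0,0,0],0]]'
python3 -m pendant '[[[0.004,0.023,0],0.096],[[0,0,0],0]]'
python3 - <<'E'
from h import *
o=st()
E
```

```text
clock: 15.95
tool_pos: [0.557, 0.1277, 0.1504]
tcp_rot: [-0.582, 0.813, -0.0, 0.0]
wrist_force: [0.7, 0.4, -0.8]
gripper_width: 0.0001
clock: 16.15
tool_pos: [0.5543, 0.1282, 0.1505]
tcp_rot: [-0.563, 0.827, -0.001, 0.001]
wrist_force: [3.4, -0.4, -1.0]
gripper_width: 0.0004
16.15 [0.5543 0.1282 0.1505] yaw -1.946 F [ 3.4 -0.4 -1. ] T [-0.09 -0.44  0.03] w 0.0004
```

```bash
python3 -m pendant '[[[0.003,0.02,0],0.05],[[0,0,0],0],[[0,0,0],0]]'
python3 -c "
from h import *
st()"
python3 -m pendant '[[[0.003,0.02,0],0.05],[[0,0,0],0],[[0,0,0],0]]'
python3 - <<'E'
from h import *
o=st()
im,d=env.grab_frame("wrist"); cv2.imwrite(f"pics/w9.png",im)
E
```

```text
clock: 16.45
tool_pos: [0.5527, 0.1286, 0.1507]
tcp_rot: [-0.552, 0.834, -0.002, 0.002]
wrist_force: [7.4, -0.8, -2.8]
gripper_width: 0.0006
16.45 [0.5527 0.1286 0.1507] yaw -1.9716 F [ 7.4 -0.8 -2.8] T [-0.15 -1.15  0.01] w 0.0006
clock: 16.75
tool_pos: [0.5516, 0.1288, 0.1509]
tcp_rot: [-0.542, 0.841, -0.003, 0.004]
wrist_force: [10.5, -1.8, -6.4]
gripper_width: 0.0004
16.75 [0.5516 0.1288 0.1509] yaw -1.9967 F [10.5 -1.8 -6.4] T [-0.32 -1.9   0.12] w 0.0004
```

View pics/w9.png

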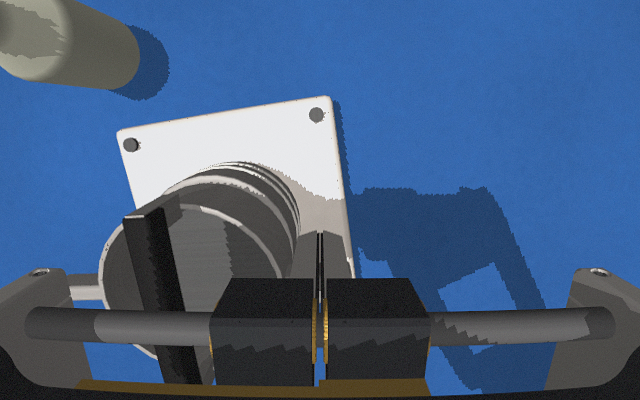

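```bash
python3 -m pendant '[[[0.003,0.02,0],0],[[0,0,0],0],[[0,0,0],0]]'
python3 -m pendant '[[[0.003,0.02,0],0],[[0,0,0],0],[[0,0,0],0]]'
python3 -c "
from h import *
st()"
```

```text
clock: 17.1
tool_pos: [0.5507, 0.1291, 0.1513]
tcp_rot: [-0.542, 0.841, -0.005, 0.005]
wrist_force: [15.5, -3.2, -8.7]
gripper_width: 0.0004
clock: 17.4
tool_pos: [0.5498, 0.1294, 0.1517]
tcp_rot: [-0.542, 0.841, -0.006, 0.007]
wrist_force: [19.1, -5.1, -11.7]
gripper_width: 0.0006
17.4 [0.5498 0.1294 0.1517] yaw -1.9969 F [ 19.1  -5.1 -11.7] T [-0.84 -3.52  0.14] w 0.0006
```

At 20 N it is firmly against the stop. I'll back off, go up and look.

```bash
python3 -m pendant '[[[-0.006,-0.03,0],0],[[-0.006,-0.04,0],0],[[0,-0.08,0],0],[[0.05,-0.08,0],0],[[0,0,0],0]]'
python3 -m pendant '[[[0,0,-0.2],0],[[0,0,-0.3],0],[[0,0,-0.3],0],[[0,0,0],0],[[0,0,0],0]]'
python3 - <<'E'
from h import *
o=st(); plan([.5675,.2,.27],-1.85,4)
for n in("top","scene"):
    im,d=env.grab_frame(n); np.savez(f"pics/{n}10.npz",im=im,d=d)
    b=(170,180) if n=="top" else (330,130)
    cv2.imwrite(f"pics/{n}10.png",cv2.resize(im[b[1]:b[1]+140,b[0]:b[0]+160],None,fx=4,fy=4,interpolation=2))
E
```

```text
clock: 17.9
tool_pos: [0.5713, 0.1105, 0.15]
tcp_rot: [-0.541, 0.841, 0.0, -0.001]
wrist_force: [0.2, -0.3, -0.7]
gripper_width: 0.0008
clock: 18.4
tool_pos: [0.5711, 0.112, 0.2718]
tcp_rot: [-0.541, 0.841, -0.0, 0.001]
wrist_force: [0.6, -0.3, 0.2]
gripper_width: 0.0009
18.4 [0.5711 0.112  0.2718] yaw -1.9978 F [ 0.6 -0.3  0.2] T [ 0.02  0.16 -0.01] w 0.0009
[[[-0.131,0.066,0.003],-0.074],[[-0.133,0.061,0.003],-0.074],[[-0.136,0.057,0.003],-0.074],[[-0.138,0.051,0.003],-0.074]]
end [0.56750586 0.20004658 0.26995124] -1.8498330594345491 max mm 22.1238559026224 rad 0.037
```

View pics/top10.png

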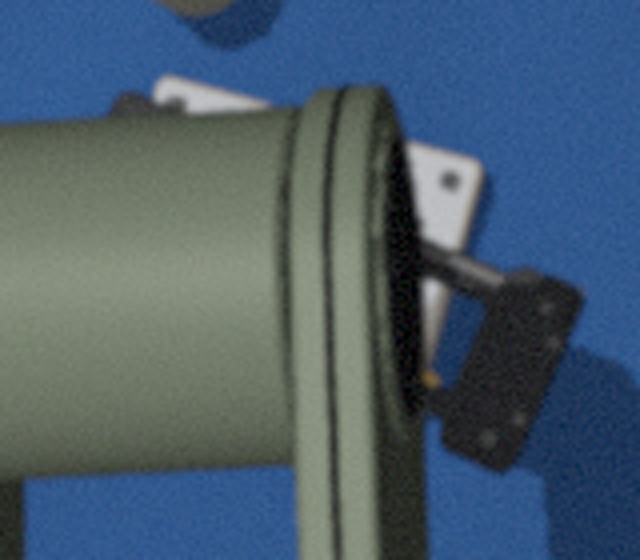

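View pics/scene10.png

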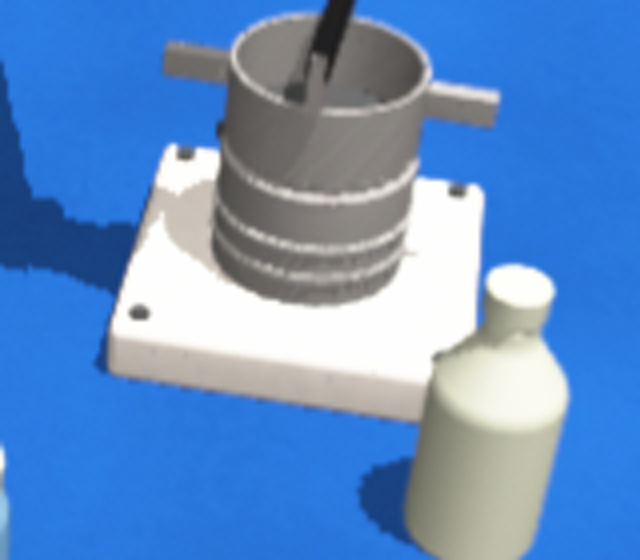

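```bash
python3 -m pendant '[[[-0.131,0.066,0.003],-0.074],[[-0.133,0.061,0.003],-0.074],[[-0.136,0.057,0.003],-0.074],[[-0.138,0.051,0.003],-0.074],[[0,0,0],0],[[0,0,0],0]]' 1
python3 - <<'E'
from h import *
o=st()
im,d=env.grab_frame("wrist"); cv2.imwrite("pics/w11.png",im); np.savez(f"pics/w11.npz",im=im,d=d,p=o["tool_pos"],q=o["tcp_rot"])
P=cloud("wrist",im,d,o); r=np.hypot(*(P[...,:2]-c).transpose(2,0,1))
M=(abs(P[...,2]-.15)<.012)&(r<.095)&(r>.06); Q=P[M]; v=Q[:,:2]-c; t=2*np.arctan2(v[:,1],v[:,0])
print("ears",len(Q),Q.mean(0),"axis",np.arctan2(np.sin(t).mean(),np.cos(t).mean())/2-np.pi)
M=(im.max(2)<70)&(abs(P[...,2]-.19)<.015)&(r<.07); Q=P[M]; print("bar",len(Q),cv2.minAreaRect(Q[:,:2].astype(np.float32)),np.median(Q[:,2]))
Q2=Q[abs(Q[:,2]-np.median(Q[:,2]))<.004]; A=np.c_[Q2[:,:2]-Q2[:,:2].mean(0),np.ones(len(Q2))]; print("slope",np.linalg.lstsq(A,Q2[:,2],rcond=None)[0])
E
```

```text
clock: 19.1
tool_pos: [0.5661, 0.1997, 0.2663]
tcp_rot: [-0.602, 0.798, 0.001, -0.002]
wrist_force: [-0.4, 0.5, -0.3]
gripper_width: 0.0452
19.1 [0.5661 0.1997 0.2663] yaw -1.8496 F [-0.4  0.5 -0.3] T [0.02 0.13 0.02] w 0.0452
ears 868 [0.56595981 0.19999318 0.15068208] axis -1.918869259688515
bar 2078 ((0.5650115609169006, 0.2007002830505371), (0.012090077623724937, 0.11076115071773529), 69.9502182006836) 0.19161785592878472
slope [-0.00155885 -0.00610436  0.19157271]
```

View pics/w11.png

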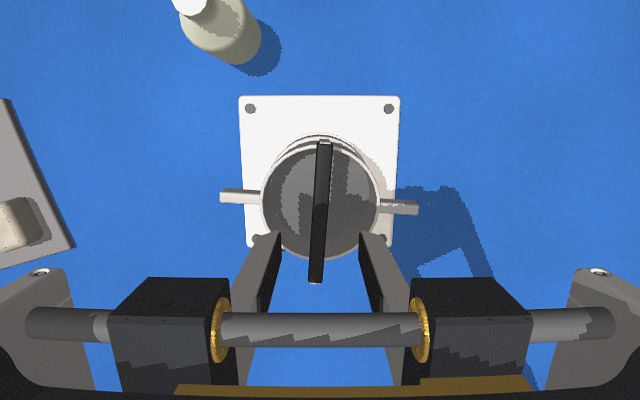

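```bash
python3 - <<'E'
from h import *
a=np.load("pics/scene0i.npy"); b=np.load("pics/scene10.npz")["im"]
f=lambda i:cv2.resize(i[140:240,350:460],None,fx=3.6,fy=3.6,interpolation=2)
cv2.imwrite("pics/cmp.png",np.hstack([f(a),f(b)]))
E
```

```text
(no output)
```

View pics/cmp.png

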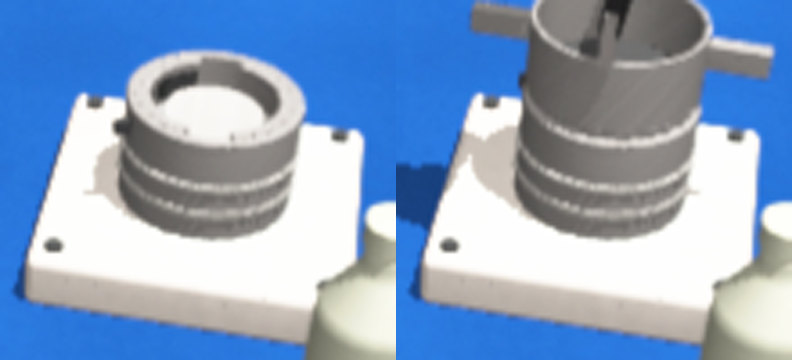

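```bash
python3 - <<'E'
from h import *
m=env.camera_model("scene");Rm=cv2.Rodrigues(m["rvec"])[0];o=-Rm.T@m["tvec"]
for q in[(122,127),(127,80)]:
    px=np.array([[[350+q[0]/3.6,140+q[1]/3.6]]]); p=cv2.undistortPoints(px,m["camera_matrix"],np.array([m["k1"],0,0,0]))[0,0]
    r=Rm.T@np.r_[p,1]
    for zz in(.095,.1):
        w=o+r*(zz-o[2])/r[2]; v=w[:2]-[.5675,.2004]; print(zz,w,np.arctan2(v[1],v[0]),np.hypot(*v))
a=np.load("pics/top0i.npy")
o=st()
E
python3 -m pendant '[[[0,0,0],0],[[0,0,0],0],[[0,0,-0.2],0],[[0,0,0],0],[[0,0,0],0]]'
```

```text
0.095 [0.5858021  0.14239683 0.095     ] -1.2651478545164627 0.06082215906170834
0.1 [0.59321095 0.14096362 0.1       ] -1.1625235077002012 0.06475906498331337
0.095 [0.5342167  0.15267515 0.095     ] -2.179775046234368 0.058184527625971726
0.1 [0.54207276 0.15115284 0.1       ] -2.0474135997473444 0.0554240697734456
19.15 [0.5664 0.1992 0.2668] yaw -1.8505 F [-0.3  0.4  0.2] T [ 0.04  0.17 -0.  ] w 0.0493
clock: 19.65
tool_pos: [0.5678, 0.1996, 0.2993]
tcp_rot: [-0.602, 0.799, -0.001, 0.001]
wrist_force: [0.5, 0.3, 0.8]
gripper_width: 0.0891
```

The pointer has turned by about 0.9 rad, so the section is home. It is level, and the robot touches nothing, so I'll hand in.

```bash
python3 -c "
from station import env
print(env.sign_off())"
```

```text
the job is handed in; nothing more can be done
None
```

The sieve section is on the tower, turned home to its stop, level and released, and the job is handed in at about 19.7 s. No verdict was reported.

- **Entry and start:** the lugs dropped through the slots on the first try, at the angle measured from the wrist camera. I pressed the section to about 22 mm below the collar's top and turned it 0.57 rad clockwise by the bar before letting go of it.
- **Driving home:** I pushed one ear round with the closed fingers until the force climbed steadily to about 20 N, which I took as the stop, then backed off and rose clear.

What the last checks showed:
- **Height:** the bar's centre is about 78.5 mm above the collar's top, inside the 70 to 81 mm band.
- **Centring:** it is about 2.5 mm off the collar's axis, against a limit of 6 mm.
- **Level:** the bar's tilt is below 0.01 rad.
- **Pointer:** it moved by roughly 0.9 rad, estimated from two low-resolution scene pictures, so that figure is rough.
- **Clearance:** the gripper was open and about 60 mm above the bar, with no force on the wrist beyond its noise.

**One disagreement:** from where the lugs entered, the section turned about 1.65 rad, not 1.57. This suggests it went in near the edge of the slots' 0.08 rad tolerance.

**Not checked:** I did not re-measure the jar, wash bottle and brush at the end. The arm never went near them, and the last pictures that show the wash bottle gave no sign that it had moved.

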